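# Tong a glass reference cell out of the photometer and store it

## Robot

A 6-joint arm with a two-finger parallel gripper is mounted at the origin on the work surface. World frame = base frame: x ahead of the robot, y to its left, z up, the work surface at z = 0. Lengths are in m, angles in degrees, forces in N, time in s.
With the tool pointing down it reaches from about 0.35 to 0.725 m from the base axis. Payload 6 kg.
Tool frame: the origin (TCP) lies at the very end of the fingers, on their centre line; the grasp point (between the pads) lies 19 mm behind it; z points along the fingers, y is the direction in which the jaws open and shut (so a half turn about z gives the same grasp; the last joint's range is limited). The gripper opens to 85 mm and grips with 20 to 120 N. Pads are 22 mm wide; open, the fingers measure 114 mm over their backs; the gripper's body (76 mm by 85 mm) begins 54 mm behind the grasp point. The pads swing forward as they close: fully open they stand 13 mm farther back than shut.
Start: joints at [-56.454, 2.303, 4.859, 0, -92.561, -19.12], TCP at [0.149, -0.581, 0.231] pointing down, gripper open.
Joint ranges: [-146.85, 146.85], [-73.84, 115.35], [-62.03, 85.46], [-188.31, 113.3], [-161.28, -10.13], [-171.36, 171.36]. Speed limits (degrees/s): [147.25, 147.25, 172.46, 180, 180, 180].

## Interface

Orientations are given as a 3x3 rotation matrix whose columns are the frame's x, y, z axes.
In Python, from rig import * gives the robot as it stands. The module is installed in compiled form; this text tells all that it offers.
- The arm moves only by the tool arm_command, never from a script. Its argument "increments" is a list that holds one entry, the list of rows, each a list of 6 numbers: the shift along the world's x, y, z in m, then the turn, a rotation vector about the world's x, y, z in rad. In form: [[[tx, ty, tz, rx, ry, rz], ...]]. A call has 1 to 10 rows; each row shifts and turns the commanded pose from where the row before left it; what a row does not reach is not made up. A row lasts 1/10 s, in which the tool goes at most 50 mm and 8.59 degrees, less where a joint would pass 70% of its speed; a pose out of reach is approached as far as the arm can. A call is refused whole if a number of a shift passes 0.05 or a number of a turn 0.15, either way. A call with a gripper value outside its range is refused whole. "claw" is the gripper's target within -1 to 1 (shut at 1, half-way at 0, fully open at -1), set as the call begins (left out, the last holds). The fingers move at their own pace and stop on an object; "force" is the grip in N (left out, the last holds). Time passes only in rows, so rows that do not move let the fingers close. It gives the time, the measured TCP pose, the force and the opening at its end, in the units of the state.
- get_obs(): the state, without advancing time (a new reading comes with each control period).
- capture(name): name is "side" or "top"; returns (picture, depth): 480x640x3 uint8, blue, green, red; 480x640 float32, m along the optical axis (not along the pixel's ray), 0 where there is no reading.
- calibration(name): a dict with "fx", "fy", "cx", "cy" (pixels), "view" (4x4, takes a point from world to camera coordinates). Camera axes: x right, y down, z forward; pixel columns grow to the right and rows downward; lengths in m; the calibration is good to about 2 mm. A picture is of the moment at which its call begins. calibration takes no time and is no camera call.
- sign_off(): hands the job in, once; it reports no verdict.
Trained networks look in the newest picture that a camera, given by its name, has taken for a name from the list of things; names that differ only in an ending like _2 or _b are one class to them, and where a whole thing is asked for, a point or a joint stands for the part that bears it (a point fixed in the world has none). Each returns a list of dicts, best first, with "score" (0 to 1); they miss things now and then, are a little off and sometimes report something else, mostly with a low value. They report only what shows in the picture. A call takes as long as a camera call. They do not tell look-alikes from the thing itself.
- recognise(camera, thing): "box" ([centre column, centre row, width, height] in pixels, round what is visible of it).
- outline_of(camera, thing): "pixels" (480x640 bool, what is visible of it) and "box" ([centre column, centre row, width, height] in pixels, round what is visible of it).
The state is a dict: "t": time; "joint_positions": joint angles; "joint_vel": joint speeds; "joint_torque": joint torques, N m; "position": TCP position; "orientation": TCP orientation; "wrist_force": force on the tool from outside, world axes, zero at the start; "torque": the same for the moment, N m; "finger_gap": opening from 0.0 (shut) to 1.0 (fully open).
Only numpy, scipy, OpenCV 4.12 (cv2) and the standard library are available. Lean on these libraries where they do the work, as an engineer would, in place of code of your own. Each camera call takes 0.05 s, during which the arm holds its last target. There are 200 camera calls.

## Task

Take the sprung tongs from their stand and squeeze them on the amber glass cell at the bottom of the photometer's narrow well, just hard enough to draw it out past its spring clip without crushing the glass. Lower it gently, with the tongs, fully home and upright in the orange-framed socket of the grey storage block, then put the tongs back in their stand. Do not touch the glass with the gripper, and leave the other cells, the jar and the beaker where they are.

Things in the scene. Friction and masses are not known exactly. Their poses are not given: they have to be found in the camera images.
- photometer: White box-shaped instrument, fixed, 160 (x) x 200 (y) x 95 (z) mm, display on its -x face, well in its top. Origin: centre of its underside.
- well_mouth (a point): Centre of the mouth of the photometer's well, level with the instrument's top. The well is a straight slot with upright walls, 16 mm wide along its x, 42 mm along its y, 66 mm deep, open above, framed in black. Axes as the photometer's.
- amber_cell: Solid amber glass block, 12.5 x 12.5 x 40 mm, about 20 g. It stands upright on the well's floor near mid-length (within 1.5 mm), against the -x wall, square with the well, its top 26 mm below the mouth. Origin: centre of its lower face, z up. The glass is crushed if a tong leg presses on it with more than 25 N.
- rack: Grey storage block, fixed, 150 (x) x 50 (y) x 28 (z) mm, with three square chamfered sockets in its top at x = -45, 0 and +45 mm, y = 0, each 14.5 mm square and 14 mm deep. Origin: centre of its underside.
- home_floor (a point): Centre of the floor of the empty socket (the one with a flat orange frame, 26 mm square, round it on the block's top); the block's top is 14 mm above this point. Axes as the block's. A cell fully home has its origin here.
- blue_cell: Blue glass cell, same size, standing in one of the sockets, to be left alone. Origin: centre of its lower face.
- green_cell: Green glass cell, same size, standing in one of the sockets, to be left alone. Origin: centre of its lower face.
- tongs: Sprung steel tongs, 120 mm tall, 80 g, upright in their stand. Origin: midway between the legs' tips, at their lower ends; z up, y from leg to leg. Flat red grip plates on the outsides, 20 mm wide (x), 63 to 107 mm above the tips, best gripped at 85; 44 mm over them at rest. Below 60 mm the legs are straight blades, 26 mm apart inside, 36 mm over the outside at rest.
- stand_mouth (a point): Centre of the mouth of the tongs' stand, a fixed blue block 60 (x) x 80 (y) x 50 (z) mm; level with its top. Chamfered pocket 14 mm along x, 41 mm along y, 45 mm deep; the tongs stand on its floor, their y along the pocket's y. Axes as the stand's.
- jar: Small capped amber glass jar, 40 mm across, 55 mm tall, loose on the bench. Origin: centre of its underside.
- beaker: Glass beaker, 60 mm across, 80 mm tall, loose on the bench. Origin: centre of its underside.
- well_floor (a point): Centre of the well's flat floor. 10 mm above it, at mid-length, a round-nosed steel spring clip 7 mm wide stands out of the +x wall and presses the cell against the -x wall with about 4 N: drawing the cell up takes some newtons until its foot has passed the clip. Tongs' tips pass freely beside the cell and the clip.
- tongs_left: The +y leg of the tongs (origin as the tongs' when at rest); blade 9 mm wide (x), 5 mm thick. Squeezed along y, each leg slides inwards, parallel, up to 8.5 mm: it starts at 6 N and needs 0.8 N more per mm, so it meets a centred 12.5 mm cell after 6.75 mm at 11.4 N; any grip beyond that presses on the cell.
- tongs_right: The -y leg of the tongs, mirror image of the other. A grip of 7 to 9 N on the red plates carries the tongs with the tips still open. The rubber faces of the tips, on the lowest 22 mm, hold the cell.
Things that resemble listed ones, but are neither listed nor needed, are in the scene too. Leave any pink or purple look-alike of the tongs alone.

How it is judged (in metres and radians):
On the way, in this order (a step that is already met when the one before it is completed fails the run):
1. the amber cell is held in the tongs, clear above the photometer's well (z of amber_cell in the frame of well_mouth above 0.003 m and contact force between tongs and amber_cell above 1 N), for 0.2 s.
2. the amber cell stands home in the orange-framed socket, let go by the tongs (horizontal distance between amber_cell and home_floor below 0.004 m and z of amber_cell in the frame of home_floor below 0.0025 m and angle between amber_cell's own z axis and vertical below 0.12 rad and contact force between tongs and amber_cell below 0.1 N), for 0.2 s.
At the end, for the whole second after the job is handed in: Amber cell upright (0.12 rad) on the orange-framed socket's floor (4 mm sideways, 2.5 mm high of home_floor); tongs upright (0.15 rad) in their stand, tips 38 mm or more below its mouth and within 8 mm of its centre; both at rest (horizontal distance between amber_cell and home_floor below 0.004 m and z of amber_cell in the frame of home_floor below 0.0025 m and angle between amber_cell's own z axis and vertical below 0.12 rad and linear speed of each of amber_cell, tongs below 0.02 m/s and horizontal distance between tongs and stand_mouth below 0.008 m and z of tongs in the frame of stand_mouth below -0.038 m and angle between tongs's own z axis and vertical below 0.15 rad); the robot touches nothing.
It fails at once if the glass is crushed: a tong leg squeezes the amber cell with more than 25 N (contact force between any of tongs_left, tongs_right and amber_cell above 25 N).
It fails at once if the amber cell is forced or dropped: more than 20 N between it and the storage block or 25 N on the photometer (contact force between amber_cell and rack above 20 N or contact force between amber_cell and photometer above 25 N).
It fails at once if the tongs are pressed against the photometer or the storage block with more than 20 N (contact force between tongs and photometer above 20 N or contact force between tongs and rack above 20 N).
It fails at once if the gripper touches the glass of the amber cell (contact force between any of the arm, the fingers and amber_cell above 0.5 N).
It fails at once if another cell, the jar or the beaker is moved by more than 15 mm (distance of any of blue_cell, green_cell, jar, beaker from where it was at the start of the episode above 0.015 m).
It also fails if it takes over 64 s, if anything falls off the work surface, if the arm or the gripper's body presses on something with over 40 N, if the wrist force passes 120 N, or if a joint passes its speed limit or range.

## Working session

There is one attempt and no reset: what is moved stays moved. The work goes in short steps, Python scripts to look and compute and a tool call to move; the robot and the scene stay as the last step left them, time stands still between calls to the robot, and variables do not carry over. Pictures are saved under pics/ and viewed, about 8 in all and at most 12, crops included, and the job is handed in when it is done.

Besides the shell and the picture viewer there is one more tool, called after "Call:" as a command line: name --argument value ..., lists and objects as JSON in quotes. arm_command: Moves the arm, as the interface text tells. Its arguments: {"type":"object","properties":{"increments":{"type":"array","items":{"type":"array","items":{"type":"array","items":{"type":"number"}}}},"claw":{"type":"number"},"force":{"type":"number"}},"required":["increments"]}

```bash
mkdir -p pics
python3 - <<'E'
from rig import *
import cv2
for n in ("top","side"):
    im,d=capture(n); cv2.imwrite(f"pics/{n}0.png",im)
    c=calibration(n); print(n,c)
o=get_obs(); print(o)
E
```

```text
top {'fx': 451.5360862096928, 'fy': 451.5360862096928, 'cx': 320.33561002184337, 'cy': 231.61145024143985, 'view': array([[ 0.0082162 , -0.99996394,  0.00214955, -0.12414388],
       [-0.9994421 , -0.00828147, -0.03235578,  0.51805744],
       [ 0.03237241, -0.00188251, -0.9994741 ,  0.83985918],
       [ 0.        ,  0.        ,  0.        ,  1.        ]])}
side {'fx': 525.8255544064475, 'fy': 525.8255544064475, 'cx': 319.4675049487449, 'cy': 240.4568562407406, 'view': array([[-0.98918925, -0.14549989, -0.01828709,  0.4917038 ],
       [-0.07155976,  0.58778544, -0.80584582,  0.17601329],
       [ 0.12799936, -0.79582539, -0.59184297,  0.74758723],
       [ 0.        ,  0.        ,  0.        ,  1.        ]])}
{'t': 0.1, 'joint_positions': array([-5.64515487e+01,  2.33612249e+00,  4.80931107e+00, -2.50996574e-02,
       -9.25604038e+01, -1.91177355e+01]), 'joint_vel': array([-0.04530521, -0.08880206,  0.18460902,  0.03307383,  0.10764138,
       -0.04831822]), 'joint_torque': array([-6.20633698e-03, -3.69342899e+01,  3.48283088e+01,  6.95183337e+00,
       -4.58272742e-03, -3.22125643e-06]), 'position': array([ 0.14952136, -0.5807777 ,  0.23037602]), 'orientation': array([[-9.68444887e-01, -2.49227355e-01, -4.76496681e-04],
       [-2.49227796e-01,  9.68443712e-01,  1.51048178e-03],
       [ 8.50068356e-05,  1.58157458e-03, -9.99998746e-01]]), 'wrist_force': array([ 0.44560327,  0.46564493, -0.31822501]), 'torque': array([ 0.01235327,  0.03445506, -0.00800765]), 'finger_gap': 0.9998565763774968}
```

View pics/top0.png

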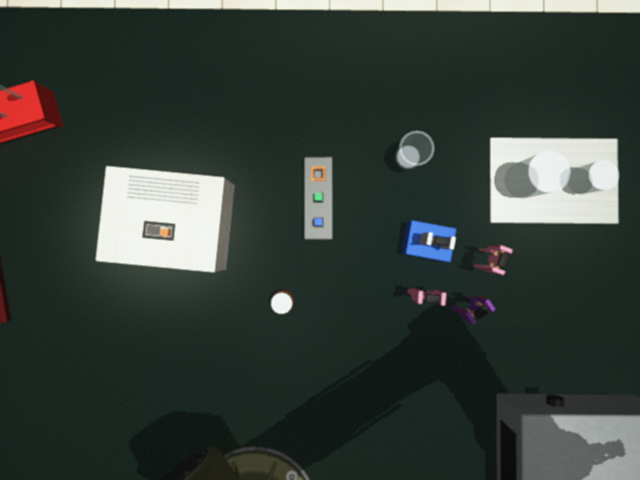

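View pics/side0.png

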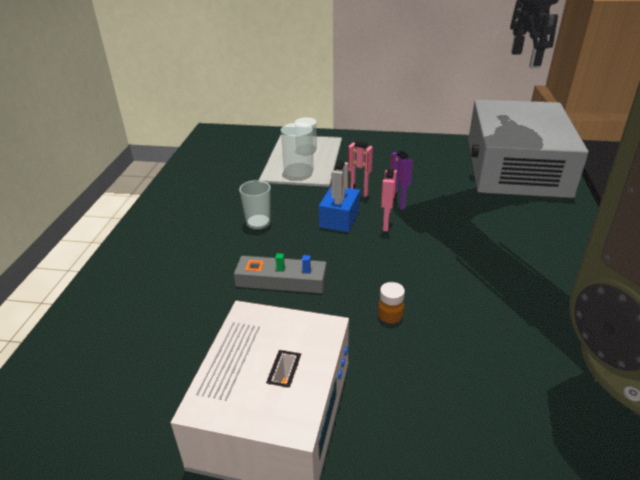

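```bash
cat > h.py <<'E'
from rig import *
import cv2, numpy as np
def ray(n,px,z):
    c=calibration(n);V=c["view"];R,t=V[:3,:3],V[:3,3]
    px=np.atleast_2d(px).astype(float)
    d=np.c_[(px[:,0]-c["cx"])/c["fx"],(px[:,1]-c["cy"])/c["fy"],np.ones(len(px))]@R
    o=-R.T@t
    return o+d*((z-o[2])/d[:,2])[:,None]
def cloud(n,depth):
    c=calibration(n);V=c["view"]
    v,u=np.mgrid[:480,:640]
    P=np.stack([(u-c["cx"])/c["fx"]*depth,(v-c["cy"])/c["fy"]*depth,depth],-1)
    return (P-V[:3,3])@V[:3,:3]
def proj(n,P):
    c=calibration(n);V=c["view"];q=np.atleast_2d(P)@V[:3,:3].T+V[:3,3]
    return np.c_[c["fx"]*q[:,0]/q[:,2]+c["cx"],c["fy"]*q[:,1]/q[:,2]+c["cy"]]
E
python3 - <<'E'
from h import *
for n in ("top","side"):
    im,d=capture(n); cv2.imwrite(f"pics/{n}1.png",im); np.save(f"pics/{n}1.npy",d)
    hsv=cv2.cvtColor(im,cv2.COLOR_BGR2HSV); C=cloud(n,d)
    for nm,th,z in (("photometer","photometer",.095),("rack","rack",.028),("stand","stand_mouth",.05),("tongs","tongs",.1),("cell","amber_cell",.069),("green","green_cell",.054),("blue","blue_cell",.054),("jar","jar",.055)):
        try: r=outline_of(n,th)
        except Exception as e: print(n,nm,e); continue
        for q in r[:3]:
            m=q["pixels"]; p=C[m&(d>0)]
            sel=p[abs(p[:,2]-z)<.006][:,:2]
            s=""
            if len(sel)>8:
                (c,wh,a)=cv2.minAreaRect(sel.astype(np.float32)*1000); s=np.round([*c,*wh,a],1)
            print(n,nm,round(q["score"],2),np.round(q["box"],1),m.sum(),s, np.round(np.median(p,0),4) if len(p) else "")
im=cv2.imread("pics/top1.png"); a=cv2.resize(im[205:255,125:195],None,fx=8,fy=8,interpolation=cv2.INTER_CUBIC)
b=cv2.resize(im[200:300,380:520],None,fx=4,fy=4,interpolation=cv2.INTER_CUBIC)[:, :560]
im=cv2.imread("pics/side1.png"); cv2.imwrite("pics/crop1.png",np.vstack([a[:200],b[:400]]) if 0 else np.vstack([cv2.resize(a,(400,286)),cv2.resize(b,(400,286))]))
E
```

```text
top photometer 0.76 [164.3 219.9 139.8 107.7] 12242 [536.3 151.3 201.8 160.1  84.9] [0.5355 0.1422 0.0953]
top photometer 0.67 [281.1 299.6  21.7  25.2] 413  [ 0.3942 -0.0532  0.0548]
top rack 0.96 [319.7 198.   20.2  84.8] 1924 [ 5.817e+02 -1.150e+02  1.502e+02  4.800e+01  5.000e-01] [ 0.5752 -0.1148  0.0284]
top rack 0.36 [427.  241.1  12.3  11.6] 158  [ 0.5057 -0.2964  0.1007]
top stand 0.68 [429.6 242.9  54.1  40.5] 1244 [ 503.1 -317.1   80.4   60.    80.1] [ 0.5023 -0.3052  0.0502]
top tongs 0.94 [470.9 310.4  46.1  32.7] 614 [ 387.6 -382.3   20.5   42.7   32.2] [ 0.3888 -0.3818  0.0988]
top tongs 0.74 [434.9 239.8  35.1  17.7] 396 [ 503.7 -314.2   39.3   20.6   80.4] [ 0.5032 -0.3117  0.1168]
top tongs 0.69 [490.6 260.5  38.5  27.6] 559 [ 472.3 -417.6   19.7   43.6   67.3] [ 0.4733 -0.416   0.0989]
top cell 0.65 [165.7 231.4  12.3  11.4] 86 [514.5 152.4  13.3  12.   82.1] [0.5143 0.1494 0.0687]
top cell 0.25 [165.5 221.  135.2 105.6] 12185 [533.9 111.9 122.9 157.1  85.1] [0.5358 0.1424 0.0953]
top blue 0.37 [319.7 221.    7.    7. ] 47 [ 5.363e+02 -1.155e+02  1.080e+01  1.070e+
[... 507 characters left out ...]
59.4 389.4 176.3 179.1] 24687 [534.4 156.2 198.3 161.   84.2] [0.5326 0.1966 0.0942]
side tongs 0.95 [404.8 179.2  25.7  58.1] 843 [ 386.4 -381.2   21.7   46.2   32.9] [ 0.3844 -0.3734  0.0778]
side tongs 0.89 [339.5 180.8  17.8  46.3] 601 [ 503.  -312.3   44.2   21.1   78.6] [ 0.5015 -0.2973  0.0908]
side tongs 0.86 [389.4 200.1  21.9  62.2] 616 [ 409.1 -298.    45.    20.8   86.2] [ 0.4089 -0.2827  0.0803]
side cell 0.39 [338.4 209.8  43.7  41.9] 1159  [ 0.4968 -0.2801  0.0377]
side green 0.36 [338.3 187.   12.   31.6] 331 [ 505.5 -297.     8.1    5.7    3.1] [ 0.5059 -0.2943  0.0888]
side jar 0.26 [279.4 262.6   8.1  19.9] 137 [ 580.6 -111.9   12.7   12.1   87.7] [ 0.5798 -0.108   0.0427]
```

View pics/crop1.png

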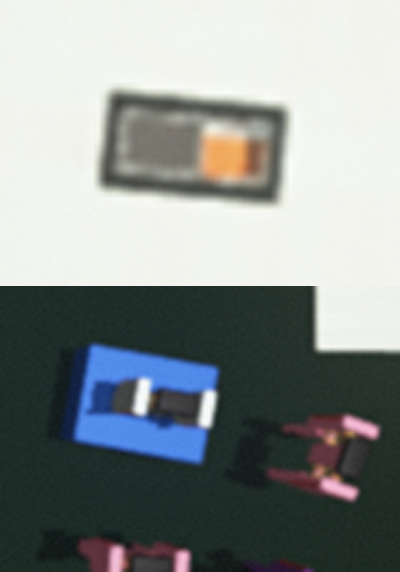

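```bash
cat > feat.py <<'E'
from h import *
def quad(n,m,z):
    cs,_=cv2.findContours(m.astype(np.uint8),cv2.RETR_EXTERNAL,cv2.CHAIN_APPROX_NONE)
    c=max(cs,key=cv2.contourArea)[:,0]
    w=ray(n,c,z)[:,:2]*1000
    return np.round(np.r_[sum(cv2.minAreaRect(w.astype(np.float32))[:2],()),cv2.minAreaRect(w.astype(np.float32))[2]],1)
def feats(n,im):
    hsv=cv2.cvtColor(im,cv2.COLOR_BGR2HSV); H,S,V=cv2.split(hsv); v,u=np.mgrid[:480,:640]
    r={}
    a,b=proj(n,[.515,.157,.095])[0]; box=(abs(u-a)<32)&(abs(v-b)<32)
    r["well_frame"]=quad(n,box&(V<150),.095)
    a,b=proj(n,[.626,-.115,.028])[0]; box=(abs(u-a)<18)&(abs(v-b)<18)
    r["orange"]=quad(n,box&(H<20)&(S>120)&(V>90),.028)
    a,b=proj(n,[.503,-.316,.05])[0]; box=(abs(u-a)<40)&(abs(v-b)<40)
    C=np.where(box&(H>100)&(H<125)&(S>120)&(V>(130 if n=="top" else 100)),1,0)
    r["stand"]=quad(n,C,.05)
    return r
if __name__=="__main__":
    for n in ("top","side"):
        im=cv2.imread(f"pics/{n}1.png"); print(n,feats(n,im))
        C=cloud(n,np.load(f"pics/{n}1.npy"))
        p=C[(abs(C[...,0]-.503)<.03)&(abs(C[...,1]+.314)<.04)&(C[...,2]>.062)]
        for lo,hi in((.1,.118),(.118,.14)):
            q=p[(p[:,2]>lo)&(p[:,2]<hi)]; print(len(q),q[:,2].max() if len(q) else 0,cv2.minAreaRect((q[:,:2]*1000).astype(np.float32)) if len(q)>4 else "")
    s=cv2.imread("pics/side1.png")
    cv2.imwrite("pics/crop2.png",np.hstack([cv2.resize(s[140:240,300:420],(480,400),interpolation=cv2.INTER_CUBIC),cv2.resize(s[340:395,255:310],(300,400),interpolation=cv2.INTER_CUBIC)]))
E
python3 feat.py
```

```text
top {'well_frame': array([516.2, 153.4,  52. ,  27.9,  85. ]), 'orange': array([ 6.256e+02, -1.137e+02,  2.410e+01,  2.400e+01,  5.000e-01]), 'stand': array([ 502.9, -316.9,   82.2,   62.1,   80.1])}
124 0.1179909852253758 ((503.0832824707031, -316.8307800292969), (44.64937210083008, 20.539066314697266), 80.26219177246094)
169 0.12897138541417663 ((503.0009460449219, -316.7861328125), (43.6214485168457, 19.56718635559082), 79.17533111572266)
side {'well_frame': array([516.1, 154.6,  53.3,  29.2,  85.2]), 'orange': array([ 626.3, -113.2,   26.8,   28.1,    1.4]), 'stand': array([ 505.1, -278.2,  149.1,   69.9,   86.4])}
166 0.11788042269927378 ((502.8703308105469, -313.71612548828125), (47.15212631225586, 21.350433349609375), 78.56190490722656)
68 0.12623405352863792 ((502.72027587890625, -314.2366638183594), (29.941835403442383, 13.656902313232422), 81.85648345947266)
```

View pics/crop2.png

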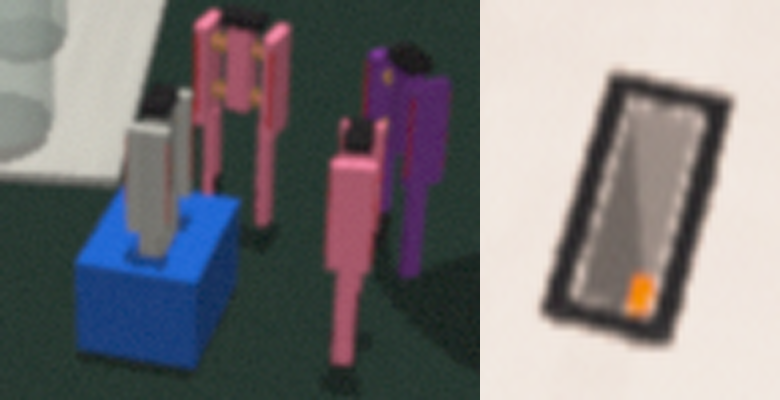

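Call:
arm_command --increments '[[[0.044,0.033,-0.004,0,0,-0.0533],[0.044,0.033,-0.004,0,0,-0.0533],[0.044,0.033,-0.004,0,0,-0.0533],[0.044,0.033,-0.004,0,0,-0.0533],[0.044,0.033,-0.004,0,0,-0.0533],[0.044,0.033,-0.004,0,0,-0.0533],[0.044,0.033,-0.004,0,0,-0.0533],[0.044,0.033,-0.004,0,0,-0.0533],[0,0,0,0,0,0],[0,0,0,0,0,0]]]' --claw -0.5 --force 20

```text
t: 2.0
position: [0.4693, -0.3408, 0.2019]
orientation: [[-0.985, 0.171, -0.001], [0.171, 0.985, 0.0], [0.001, 0.0, -1.0]]
wrist_force: [-0.6, -0.6, -0.2]
finger_gap: 0.745
```

Call:
arm_command --increments '[[[0.017,0.0124,0,0,0,0],[0.0167,0.0124,0,0,0,0],[0,0,0,0,0,0],[0,0,-0.03,0,0,0],[0,0,-0.02,0,0,0],[0,0,0,0,0,0]]]'

```text
t: 2.6
position: [0.5009, -0.3163, 0.1487]
orientation: [[-0.985, 0.174, -0.005], [0.174, 0.985, 0.003], [0.006, 0.002, -1.0]]
wrist_force: [-1.1, -0.9, -0.2]
finger_gap: 0.75
```

Run:
```python
from h import *
im,d=capture("side"); cv2.imwrite("pics/side2.png",im)
o=get_obs(); p=o["position"]; R=o["orientation"]; print(p,R[:,1])
# draw projected TCP line and tongs axis
for P,c in ((p,(0,255,0)),(p+.05*R[:,1],(0,255,255)),(p-.05*R[:,1],(255,255,0))):
    u=proj("side",P)[0]; cv2.circle(im,tuple(np.int32(np.round(u))),2,c,-1)
cv2.imwrite("pics/crop3.png",cv2.resize(im[80:240,260:420],(600,600),interpolation=cv2.INTER_CUBIC))
```

```text
[ 0.50157225 -0.31695648  0.15121242] [1.74114959e-01 9.84725309e-01 2.14382594e-04]
```

View pics/crop3.png

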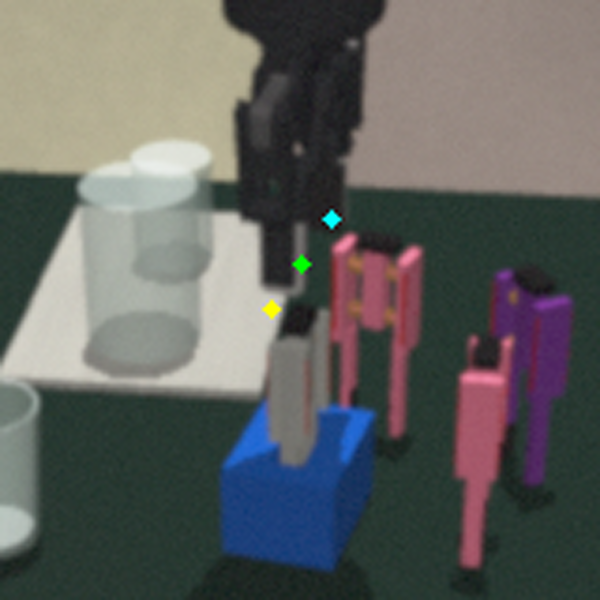

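Call:
arm_command --increments '[[[0.0014,0.0007,-0.02,0,0,0],[0,0,-0.02,0,0,0],[0,0,-0.02,0,0,0],[0,0,-0.015,0,0,0],[0,0,-0.007,0,0,0],[0,0,0,0,0,0],[0,0,0,0,0,0]]]'

```text
t: 3.35
position: [0.5043, -0.3166, 0.0716]
orientation: [[-0.985, 0.174, 0.001], [0.174, 0.985, -0.001], [-0.001, -0.001, -1.0]]
wrist_force: [0.4, 0.2, -0.9]
finger_gap: 0.747
```

Call:
arm_command --increments '[[[0,0,0,0,0,0],[0,0,0,0,0,0],[0,0,0,0,0,0],[0,0,0,0,0,0],[0,0,0,0,0,0],[0,0,0,0,0,0]]]' --claw 0.08

```text
t: 3.95
position: [0.5045, -0.3166, 0.072]
orientation: [[-0.985, 0.173, 0.002], [0.173, 0.985, -0.001], [-0.002, -0.001, -1.0]]
wrist_force: [-0.6, 0.1, 5.9]
finger_gap: 0.463
```

Run:
```python
from h import *
o=get_obs(); print(o)
im,d=capture("side"); cv2.imwrite("pics/side3.png",im)
cv2.imwrite("pics/crop4.png",cv2.resize(im[100:220,280:400],(600,600),interpolation=cv2.INTER_CUBIC))
```

```text
{'t': 3.95, 'joint_positions': array([-1.28234762e+01,  3.80023579e+00, -1.02958407e+01,  4.63448390e-02,
       -7.57602377e+01, -8.71772196e+01]), 'joint_vel': array([-0.04735218,  0.01899468, -0.02741587, -0.01082524,  0.02543475,
        0.01973116]), 'joint_torque': array([-1.48981526e-01, -3.38687468e+01,  3.08187854e+01,  5.80262125e+00,
        1.83795830e-01, -1.10429555e-03]), 'position': array([ 0.50451416, -0.31664537,  0.07198336]), 'orientation': array([[-9.84837206e-01,  1.73466191e-01,  2.27130317e-03],
       [ 1.73463532e-01,  9.84839407e-01, -1.32107827e-03],
       [-2.46603128e-03, -9.07058761e-04, -9.99996548e-01]]), 'wrist_force': array([-0.56450436,  0.0810078 ,  5.90850344]), 'torque': array([0.19312756, 0.10178274, 0.01636675]), 'finger_gap': 0.46311519448527916}
```

View pics/crop4.png

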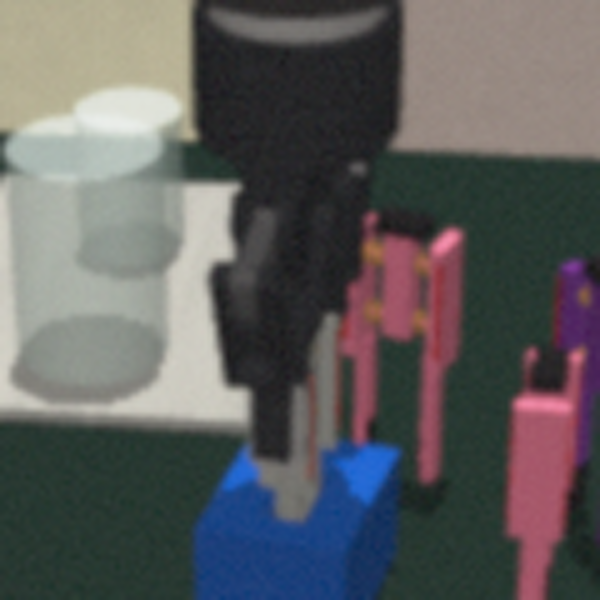

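Call:
arm_command --increments '[[[0,0,0.005,0,0,0],[0,0,0.01,0,0,0],[0,0,0.01,0,0,0],[0,0,0.015,0,0,0],[0,0,0.015,0,0,0],[0,0,0.02,0,0,0],[0,0,0.02,0,0,0],[0,0,0.02,0,0,0],[0,0,0,0,0,0],[0,0,0,0,0,0]]]'

```text
t: 5.0
position: [0.504, -0.3161, 0.186]
orientation: [[-0.985, 0.174, 0.001], [0.174, 0.985, 0.0], [-0.001, 0.0, -1.0]]
wrist_force: [-0.6, -0.5, -1.5]
finger_gap: 0.461
```

Call:
arm_command --increments '[[[0,0.02,0.002,0,0,0],[0,0.03,0.002,0,0,0.01],[0,0.04,0,0,0,0.01],[0,0.04,0,0,0,0.01],[0,0.04,0,0,0,0.01],[0.002,0.04,0,0,0,0.01],[0.002,0.04,0,0,0,0.01],[0.002,0.04,0,0,0,0.01],[0.002,0.04,0,0,0,0.01],[0.002,0.04,0,0,0,0.007]]]'

```text
t: 6.0
position: [0.513, 0.0554, 0.1883]
orientation: [[-0.996, 0.087, -0.001], [0.087, 0.996, -0.0], [0.001, -0.0, -1.0]]
wrist_force: [1.4, -0.4, -0.1]
finger_gap: 0.463
```

Call:
arm_command --increments '[[[0.002,0.04,0,0,0,0],[0,0.03,0,0,0,0],[0,0.02,0,0,0,0],[0,0.008,0,0,0,0],[0,0,0,0,0,0],[0,0,0,0,0,0],[0,0,0,0,0,0]]]'

```text
t: 6.7
position: [0.5158, 0.1509, 0.1892]
orientation: [[-0.996, 0.089, -0.0], [0.089, 0.996, -0.0], [0.0, -0.0, -1.0]]
wrist_force: [0.5, -0.2, -0.8]
finger_gap: 0.465
```

Run:
```python
from h import *
o=get_obs(); print(o["position"],o["orientation"],o["wrist_force"],o["finger_gap"])
for n in ("side","top"):
    im,d=capture(n); cv2.imwrite(f"pics/{n}4.png",im); np.save(f"pics/{n}4.npy",d)
    C=cloud(n,d); p=o["position"]
    m=(abs(C[...,0]-p[0])<.05)&(abs(C[...,1]-p[1])<.05)&(C[...,2]>.105)&(C[...,2]<.195)&(d>0)
    q=C[m]
    for lo in np.arange(.11,.20,.01):
        s=q[(q[:,2]>=lo)&(q[:,2]<lo+.01)]
        if len(s)>3: print(n,round(lo,3),len(s),np.round(s.min(0),4),np.round(s.max(0),4))
u=proj("side",[.516,.154,.13])[0].astype(int); im=cv2.imread("pics/side4.png")
cv2.imwrite("pics/crop5.png",cv2.resize(im[max(0,u[1]-90):u[1]+90,u[0]-90:u[0]+90],(600,600),interpolation=cv2.INTER_CUBIC)); print(u)
```

```text
[0.51577573 0.15085442 0.18919103] [[-9.96064271e-01  8.86337482e-02 -1.61179001e-04]
 [ 8.86337623e-02  9.96064280e-01 -8.26245482e-05]
 [ 1.53221322e-04 -9.65852617e-05 -9.99999984e-01]] [ 0.50717859 -0.15029937 -0.76192428] 0.4652906135595063
side 0.12 83 [0.5085 0.1374 0.1211] [0.52   0.1688 0.1299]
side 0.13 100 [0.5085 0.1358 0.13  ] [0.5205 0.1691 0.1399]
side 0.14 97 [0.5079 0.1374 0.1402] [0.5198 0.1697 0.1497]
side 0.15 79 [0.5084 0.1362 0.1506] [0.5202 0.1692 0.1599]
side 0.16 85 [0.5082 0.136  0.1602] [0.5205 0.1687 0.1698]
side 0.17 82 [0.5028 0.135  0.17  ] [0.5256 0.173  0.18  ]
side 0.18 115 [0.5023 0.1322 0.1801] [0.5249 0.1766 0.1899]
side 0.19 65 [0.5026 0.1339 0.1901] [0.5284 0.1799 0.195 ]
top 0.12 10 [0.5093 0.1331 0.1215] [0.5175 0.1349 0.1296]
top 0.13 14 [0.5089 0.1332 0.1308] [0.5171 0.1348 0.1398]
[282 347]
```

View pics/crop5.png

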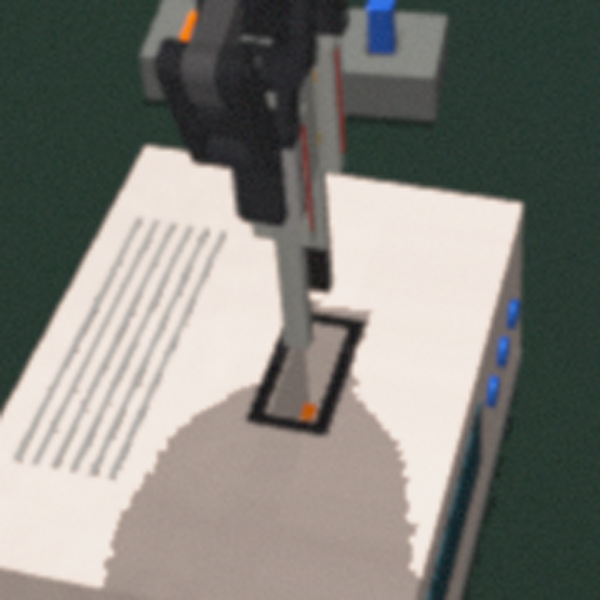

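Call:
arm_command --increments '[[[0.001,0.0022,0,0,0,-0.002],[0,0,-0.01,0,0,0],[0,0,-0.01,0,0,0],[0,0,-0.008,0,0,0],[0,0,-0.006,0,0,0],[0,0,0,0,0,0]]]'

```text
t: 7.4
position: [0.5162, 0.1538, 0.1537]
orientation: [[-0.996, 0.089, -0.002], [0.089, 0.996, -0.001], [0.002, -0.001, -1.0]]
wrist_force: [-0.9, -0.6, -1.0]
finger_gap: 0.461
```

Call:
arm_command --increments '[[[0,0,-0.006,0,0,0],[0,0,-0.006,0,0,0],[0,0,-0.005,0,0,0],[0,0,0,0,0,0],[0,0,0,0,0,0]]]'

```text
t: 7.9
position: [0.5168, 0.154, 0.1382]
orientation: [[-0.996, 0.089, -0.0], [0.089, 0.996, -0.0], [0.0, -0.0, -1.0]]
wrist_force: [-0.2, 0.8, -0.6]
finger_gap: 0.46
```

Call:
arm_command --increments '[[[0,0,-0.003,0,0,0],[0,0,-0.003,0,0,0],[0,0,-0.003,0,0,0],[0,0,0,0,0,0]]]'

```text
t: 8.3
position: [0.5165, 0.1539, 0.1286]
orientation: [[-0.996, 0.09, -0.001], [0.09, 0.996, -0.0], [0.001, -0.0, -1.0]]
wrist_force: [0.1, 0.3, -0.2]
finger_gap: 0.455
```

Call:
arm_command --increments '[[[0,0,-0.004,0,0,0],[0,0,-0.005,0,0,0],[0,0,-0.004,0,0,0],[0,0,0,0,0,0],[0,0,0,0,0,0]]]'

```text
t: 8.8
position: [0.5167, 0.1539, 0.1162]
orientation: [[-0.996, 0.089, -0.0], [0.089, 0.996, -0.0], [0.0, -0.0, -1.0]]
wrist_force: [0.5, 0.1, -0.9]
finger_gap: 0.458
```

Run:
```python
from h import *
o=get_obs(); print(o["position"],o["wrist_force"],o["torque"])
a,_=capture("top"); b,_=capture("side"); cv2.imwrite("pics/top5.png",a); cv2.imwrite("pics/side5.png",b)
u=proj("side",[.516,.154,.11])[0].astype(int)
cv2.imwrite("pics/crop6.png",cv2.resize(b[u[1]-45:u[1]+45,u[0]-45:u[0]+45],(540,540),interpolation=cv2.INTER_CUBIC))
```

```text
[0.51674357 0.15392968 0.11615165] [ 0.48617477  0.13328245 -0.86845787] [0.04189719 0.03661902 0.02649691]
```

View pics/crop6.png

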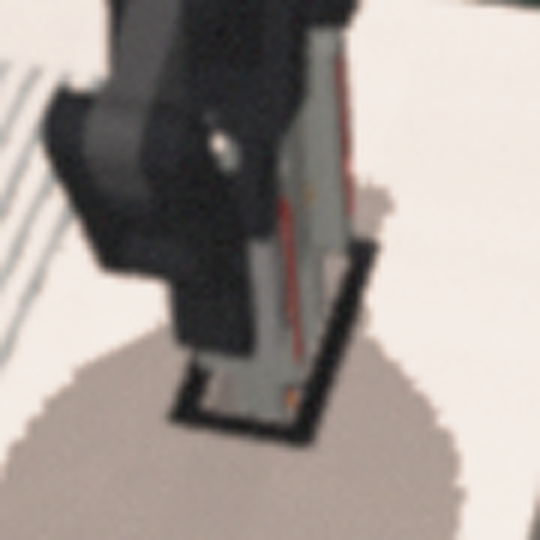

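Call:
arm_command --increments '[[[0,0,0,0,0,0],[0,0,0,0,0,0],[0,0,0,0,0,0],[0,0,0,0,0,0]]]' --claw 0.26

```text
t: 9.3
position: [0.5168, 0.154, 0.1163]
orientation: [[-0.996, 0.089, 0.0], [0.089, 0.996, 0.0], [-0.0, 0.0, -1.0]]
wrist_force: [0.6, 0.4, -1.2]
finger_gap: 0.372
```

Call:
arm_command --increments '[[[0,0,0,0,0,0],[0,0,0,0,0,0],[0,0,0,0,0,0],[0,0,0,0,0,0]]]' --claw 0.34 --force 22

```text
t: 9.7
position: [0.5168, 0.154, 0.1164]
orientation: [[-0.996, 0.089, 0.0], [0.089, 0.996, 0.0], [-0.0, 0.0, -1.0]]
wrist_force: [-0.9, -0.2, -0.0]
finger_gap: 0.346
```

Call:
arm_command --increments '[[[0,0,0,0,0,0],[0,0,0,0,0,0],[0,0,0,0,0,0],[0,0,0,0,0,0]]]' --claw 0.5

```text
t: 10.1
position: [0.5168, 0.154, 0.1164]
orientation: [[-0.996, 0.089, 0.0], [0.089, 0.996, 0.0], [-0.0, 0.0, -1.0]]
wrist_force: [0.1, 0.7, 0.9]
finger_gap: 0.34
```

Call:
arm_command --increments '[[[0,0,0.001,0,0,0],[0,0,0.001,0,0,0],[0,0,0.002,0,0,0],[0,0,0.002,0,0,0]]]'

```text
t: 10.5
position: [0.5166, 0.1539, 0.1218]
orientation: [[-0.996, 0.09, -0.001], [0.09, 0.996, -0.0], [0.001, -0.0, -1.0]]
wrist_force: [2.4, -0.3, -6.1]
finger_gap: 0.34
```

Call:
arm_command --increments '[[[0,0,0.002,0,0,0],[0,0,0.003,0,0,0],[0,0,0.003,0,0,0],[0,0,0.003,0,0,0],[0,0,0.003,0,0,0],[0,0,0.004,0,0,0],[0,0,0.005,0,0,0],[0,0,0,0,0,0]]]'

```text
t: 11.3
position: [0.5171, 0.1542, 0.1464]
orientation: [[-0.996, 0.089, 0.001], [0.089, 0.996, 0.001], [-0.001, 0.001, -1.0]]
wrist_force: [-0.1, 0.3, -1.5]
finger_gap: 0.337
```

Run:
```python
from h import *
o=get_obs(); print(o["position"],o["wrist_force"],o["torque"],o["finger_gap"])
b,_=capture("side"); cv2.imwrite("pics/side6.png",b)
u=proj("side",[.516,.154,.11])[0].astype(int)
cv2.imwrite("pics/crop7.png",cv2.resize(b[u[1]-45:u[1]+45,u[0]-45:u[0]+45],(540,540),interpolation=cv2.INTER_CUBIC))
```

```text
[0.51711153 0.15416785 0.14635419] [-0.05599025  0.27933786 -1.47925813] [-0.00172339 -0.04081191 -0.05432572] 0.3371881909139489
```

Call:
arm_command --increments '[[[0,0,0.006,0,0,0],[0,0,0.008,0,0,0],[0,0,0.008,0,0,0],[0,0,0.008,0,0,0],[0,0,0.008,0,0,0],[0,0,0.008,0,0,0],[0,0,0.008,0,0,0],[0,0,0.006,0,0,0],[0,0,0,0,0,0],[0,0,0,0,0,0]]]'

```text
t: 12.35
position: [0.5167, 0.1541, 0.2051]
orientation: [[-0.996, 0.089, -0.0], [0.089, 0.996, 0.0], [0.0, 0.0, -1.0]]
wrist_force: [0.9, 0.3, -1.3]
finger_gap: 0.34
```

```bash
cat > cell.py <<'E'
from h import *
import sys
k=sys.argv[1]; crop=len(sys.argv)>2
o=get_obs(); p=o["position"]; print(p,o["orientation"][:,1],o["wrist_force"],o["finger_gap"])
for n in ("side","top"):
    im,d=capture(n); cv2.imwrite(f"pics/{n}{k}.png",im); np.save(f"pics/{n}{k}.npy",d)
    C=cloud(n,d); near=(abs(C[...,0]-p[0])<.04)&(abs(C[...,1]-p[1])<.04)&(C[...,2]<p[2]-.03)&(C[...,2]>p[2]-.11)&(d>0)
    H,S,V=cv2.split(cv2.cvtColor(im,cv2.COLOR_BGR2HSV))
    for nm,m in (("amber",near&(H<25)&(S>100)),("legs",near&(S<70))):
        q=C[m]
        if len(q)>5: print(n,nm,len(q),"min",np.round(q.min(0),4),"max",np.round(q.max(0),4))
    if n=="side" and crop:
        u=proj("side",p-[0,0,.07])[0].astype(int)
        cv2.imwrite(f"pics/c{k}.png",cv2.resize(im[max(0,u[1]-60):u[1]+60,u[0]-60:u[0]+60],(600,600),interpolation=cv2.INTER_CUBIC))
E
python3 cell.py 7 1
```

```text
[0.51665492 0.1540725  0.20506167] [8.94948971e-02 9.95987265e-01 1.75688733e-04] [ 0.93677709  0.32905653 -1.2604375 ] 0.3396674037136687
side amber 219 min [0.5077 0.143  0.0958] max [0.5256 0.1666 0.1651]
side legs 1275 min [0.4767 0.1141 0.0951] max [0.5566 0.1941 0.175 ]
top legs 1053 min [0.4777 0.1141 0.0951] max [0.5558 0.194  0.1541]
```

View pics/c7.png

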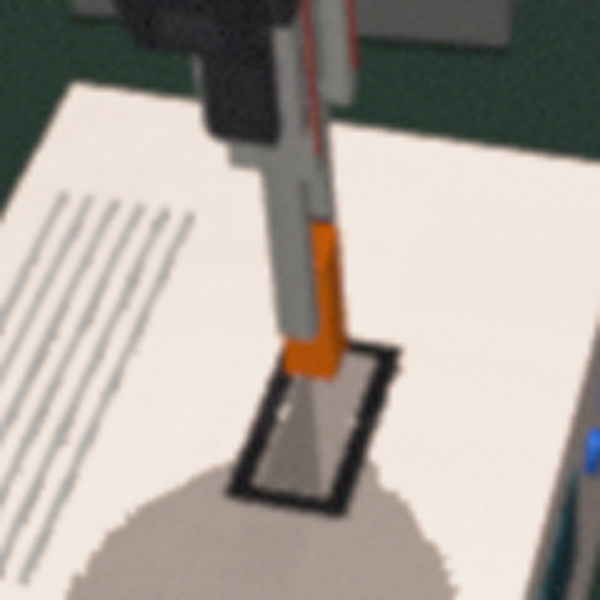

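Run:
```python
from h import *
n="side"; im=cv2.imread("pics/side7.png"); d=np.load("pics/side7.npy"); C=cloud(n,d)
H,S,V=cv2.split(cv2.cvtColor(im,cv2.COLOR_BGR2HSV))
near=(abs(C[...,0]-.516)<.03)&(abs(C[...,1]-.154)<.03)&(C[...,2]>.100)&(C[...,2]<.19)&(d>0)
am=near&(H<25)&(S>150); q=C[am]
print("amber",len(q),q.min(0),q.max(0))
f=q[q[:,1]>.157]; print("front",len(f),f.min(0),f.max(0),np.median(f,0))
lg=near&(S<80)&(C[...,1]>.160); l=C[lg]
for z in np.arange(.105,.17,.006):
    s=l[(l[:,2]>z)&(l[:,2]<z+.006)]
    if len(s): print(round(z,3),len(s),s[:,0].min(),s[:,0].max(),np.median(s[:,1]))
print("leg lowest",l[:,2].min())
u=proj(n,[.516,.154,.135])[0].astype(int); print(u)
for r in range(u[1]-5,u[1]+32,1): print(r,"".join("A" if am[r,c] else "L" if lg[r,c] else "." for c in range(u[0]-12,u[0]+14)), np.round(C[r,u[0]-12:u[0]+14,2][am[r,u[0]-12:u[0]+14]].mean(),4) if am[r,u[0]-12:u[0]+14].any() else "")
```

```text
amber 187 [0.50767394 0.14910808 0.11754042] [0.52060978 0.16274023 0.16511241]
front 141 [0.50788509 0.15747997 0.11754042] [0.52060978 0.16274023 0.16511241] [0.51084244 0.16068971 0.12953557]
0.135 18 0.5121534438784093 0.5205034886405032 0.1656269571317921
0.141 29 0.5117914381302688 0.5200325506405536 0.16574975310871498
0.147 30 0.511432812301405 0.5207184539746837 0.1658740688158683
0.153 35 0.5113175720216877 0.5204822264388109 0.16590647606747536
0.159 31 0.5116384316453924 0.5198933552111037 0.16563970335175476
0.165 32 0.5112300068215114 0.5208628502794403 0.16574849003122383
leg lowest 0.13627145818768832
[281 344]
339 ......LLLLLLLLLAAAAA...... 0.1508
340 ......LLLLLLLLLAAAAA...... 0.1491
341 ......LLLLLLLLLAAAAA...... 0.1475
342 ......LLLLLLLLLAAAAA...... 0.1466
343 .......LLLLLLLL.AAAA...... 0.1444
344 .......LLLLLLLL.AAAA...... 0.1422
345 .......LLLLLLLL.AAAA...... 0.1412
346 .......LLLLLLLL.AAAA...... 0.1394
347 .......LLLLLLLL.AAAA...... 0.1378
348 .......LLLLLLLL.AAAA...... 0.1367
349 .......LLLLLLLL.AAAA...... 0.1344
350 .......LLLLLLLL.AAAAA..... 0.1319
351 ............LL.AAAAAA..... 0.1304
352 .........AAAAAAAAAAAAA.... 0.1282
353 .........AAAAAAAAAAAAA.... 0.1269
354 .........AAAAAAAAAAAA..... 0.126
355 .........AAAAAAAAAAA...... 0.1239
356 .........AAAAAAAAAAA...... 0.1227
357 .........AAAAAAAAAA....... 0.1215
358 .........AAAAAAAAAA....... 0.1193
359 ................AA........ 0.1185
360 .......................... 
361 .......................... 
362 .......................... 
363 .......................... 
364 .......................... 
365 .......................... 
366 .......................... 
367 .......................... 
368 .......................... 
369 .......................... 
370 .......................... 
371 .......................... 
372 .......................... 
373 .......................... 
374 .......................... 
375 ..........................
```

Call:
arm_command --increments '[[[0.006,-0.015,0,0,0,0.008],[0.012,-0.028,0,0,0,0.01],[0.012,-0.03,0,0,0,0.01],[0.012,-0.03,0,0,0,0.01],[0.012,-0.03,0,0,0,0.01],[0.012,-0.03,0,0,0,0.01],[0.012,-0.03,0,0,0,0.01],[0.012,-0.03,0,0,0,0.01],[0.011,-0.024,0,0,0,0.01],[0.007,-0.014,0,0,0,0.008]]]'

```text
t: 13.45
position: [0.6249, -0.1089, 0.2042]
orientation: [[-1.0, -0.005, -0.002], [-0.005, 1.0, -0.0], [0.002, -0.0, -1.0]]
wrist_force: [-0.3, 0.6, -0.8]
finger_gap: 0.338
```

Call:
arm_command --increments '[[[0.004,-0.0065,0,0,0,0],[0,0,-0.015,0,0,0],[0,0,-0.015,0,0,0],[0,0,-0.012,0,0,0],[0,0,-0.008,0,0,0],[0,0,0,0,0,0],[0,0,0,0,0,0]]]'

```text
t: 14.15
position: [0.6288, -0.1133, 0.1556]
orientation: [[-1.0, -0.007, 0.0], [-0.007, 1.0, -0.0], [-0.0, -0.0, -1.0]]
wrist_force: [0.7, -0.5, -1.7]
finger_gap: 0.335
```

```bash
cat > chk.py <<'E'
from h import *
import sys
k=sys.argv[1]
o=get_obs(); p=o["position"]; print(p,o["orientation"][:,1],o["wrist_force"],o["finger_gap"])
for n in ("side","top"):
    im,d=capture(n); cv2.imwrite(f"pics/{n}{k}.png",im); np.save(f"pics/{n}{k}.npy",d)
    C=cloud(n,d); H,S,V=cv2.split(cv2.cvtColor(im,cv2.COLOR_BGR2HSV))
    near=(abs(C[...,0]-p[0])<.025)&(abs(C[...,1]-p[1])<.025)&(d>0)
    am=near&(H<25)&(S>120)
    for nm,m in (("cell",am&(C[...,2]>.034)),("frame",am&(C[...,2]<.031)),("legs",near&(S<80)&(C[...,2]>.04)&(C[...,2]<p[2]-.02))):
        q=C[m]*1000
        if len(q)>4: print(n,nm,len(q),"p2",np.round(np.percentile(q,3,axis=0),1),"p98",np.round(np.percentile(q,97,axis=0),1))
        if n=="side" and nm=="cell" and len(q):
            hi=q[:,1]>np.percentile(q[:,1],97)-2; f=q[hi]
            print("  front face: x",np.round([f[:,0].min(),f[:,0].max()],1),"y",np.round(np.median(f[:,1]),2),"zmin",np.round(f[:,2].min(),1))
u=proj("side",[.626,-.113,.045])[0].astype(int); im=cv2.imread(f"pics/side{k}.png")
cv2.imwrite(f"pics/c{k}.png",cv2.resize(im[u[1]-35:u[1]+35,u[0]-35:u[0]+35],(560,560),interpolation=cv2.INTER_CUBIC))
E
python3 chk.py 8
```

```text
[ 0.62879616 -0.11328712  0.15555308] [-6.91376708e-03  9.99976055e-01 -3.00144448e-04] [ 0.66922313 -0.50317181 -1.68344711] 0.3352314005830172
side cell 124 p2 [ 620.  -117.5   69.1] p98 [ 631.3 -104.6  107.8]
  front face: x [620.1 631.5] y -105.56 zmin 69.3
side frame 114 p2 [ 613.6 -126.2   16.1] p98 [638.8 -98.9  29.8]
side legs 192 p2 [ 622.6 -122.8   88.6] p98 [631.6 -99.7 134. ]
top cell 41 p2 [ 620.4 -120.    82.8] p98 [ 623.7 -106.7  110.7]
top frame 65 p2 [ 615.1 -127.5   26.1] p98 [ 632.  -101.7   30.8]
top legs 8 p2 [ 621.4 -124.5   78.3] p98 [ 623.6 -103.6  110.2]
```

View pics/c8.png

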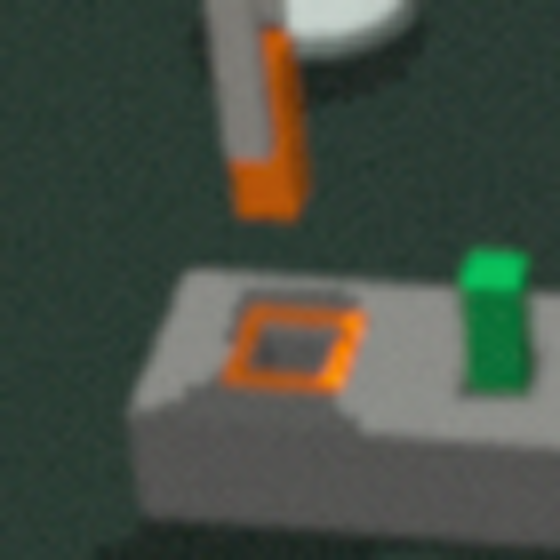

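Call:
arm_command --increments '[[[0.0005,-0.001,-0.01,0,0,0],[0,0,-0.01,0,0,0],[0,0,-0.008,0,0,0],[0,0,-0.004,0,0,0],[0,0,0,0,0,0],[0,0,0,0,0,0]]]'

```text
t: 14.85
position: [0.6293, -0.1146, 0.1234]
orientation: [[-1.0, -0.006, 0.0], [-0.006, 1.0, -0.0], [-0.0, -0.0, -1.0]]
wrist_force: [-0.4, 0.1, -1.3]
finger_gap: 0.342
```

```bash
python3 chk.py 9
```

```text
[ 0.62933351 -0.11458457  0.1234138 ] [-6.43119806e-03  9.99979302e-01 -1.88774586e-04] [-0.42123979  0.10970559 -1.27072206] 0.3423186632695034
side cell 123 p2 [ 620.4 -118.6   36.5] p98 [ 632.2 -105.8   76.9]
  front face: x [620.2 632.1] y -107.06 zmin 36.3
side frame 91 p2 [ 613.3 -125.6   16.4] p98 [638.7 -99.4  29.7]
side legs 172 p2 [ 623.  -122.4   56.9] p98 [ 632.2 -100.8  101.4]
top cell 30 p2 [ 620.9 -121.9   42.8] p98 [ 622.7 -108.8   76.9]
top frame 51 p2 [ 615.  -127.5   20.9] p98 [ 629.1 -101.8   30.7]
```

View pics/c9.png

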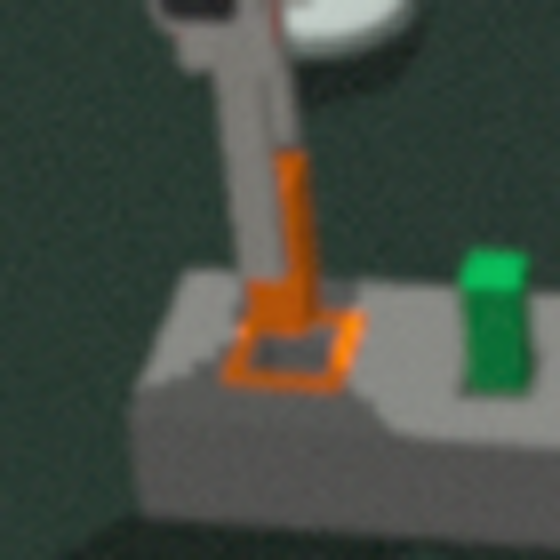

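Call:
arm_command --increments '[[[0,0.0004,-0.003,0,0,0],[0,0,-0.003,0,0,0],[0,0,-0.002,0,0,0],[0,0,-0.001,0,0,0],[0,0,-0.001,0,0,0],[0,0,0,0,0,0]]]'

```text
t: 15.55
position: [0.6292, -0.1141, 0.1131]
orientation: [[-1.0, -0.006, -0.0], [-0.006, 1.0, 0.0], [0.0, 0.0, -1.0]]
wrist_force: [0.7, -0.7, -0.3]
finger_gap: 0.338
```

Call:
arm_command --increments '[[[0,0,-0.001,0,0,0],[0,0,-0.001,0,0,0],[0,0,-0.001,0,0,0],[0,0,0,0,0,0]]]'

```text
t: 15.95
position: [0.6292, -0.1141, 0.11]
orientation: [[-1.0, -0.006, -0.0], [-0.006, 1.0, 0.0], [0.0, 0.0, -1.0]]
wrist_force: [0.8, 0.5, -1.1]
finger_gap: 0.339
```

Call:
arm_command --increments '[[[0,0,-0.0015,0,0,0],[0,0,-0.0015,0,0,0],[0,0,-0.001,0,0,0],[0,0,-0.001,0,0,0],[0,0,0,0,0,0]]]'

```text
t: 16.45
position: [0.6292, -0.1141, 0.105]
orientation: [[-1.0, -0.006, -0.0], [-0.006, 1.0, 0.0], [0.0, 0.0, -1.0]]
wrist_force: [0.6, 0.1, -1.8]
finger_gap: 0.337
```

Call:
arm_command --increments '[[[0,0,-0.001,0,0,0],[0,0,-0.001,0,0,0],[0,0,0,0,0,0]]]'

```text
t: 16.75
position: [0.6292, -0.114, 0.103]
orientation: [[-1.0, -0.006, -0.0], [-0.006, 1.0, 0.0], [0.0, 0.0, -1.0]]
wrist_force: [-0.0, 0.8, -1.8]
finger_gap: 0.339
```

Foot should be ~2 mm above the floor; tiny steps.

Call:
arm_command --increments '[[[0,0,-0.0005,0,0,0],[0,0,-0.0005,0,0,0],[0,0,0,0,0,0]]]'

```text
t: 17.05
position: [0.6292, -0.1141, 0.1021]
orientation: [[-1.0, -0.006, -0.0], [-0.006, 1.0, 0.0], [0.0, 0.0, -1.0]]
wrist_force: [0.3, 0.2, -0.6]
finger_gap: 0.344
```

Call:
arm_command --increments '[[[0,0,-0.0005,0,0,0],[0,0,-0.0003,0,0,0],[0,0,0,0,0,0]]]'

```text
t: 17.35
position: [0.6293, -0.1141, 0.1015]
orientation: [[-1.0, -0.006, 0.0], [-0.006, 1.0, 0.0], [-0.0, 0.0, -1.0]]
wrist_force: [-1.0, -0.4, -1.2]
finger_gap: 0.341
```

```bash
python3 chk.py 10
```

```text
[ 0.62926875 -0.1140772   0.10146334] [-6.42672384e-03  9.99979345e-01  8.74940005e-05] [-0.97608738 -0.41468864 -1.23171015] 0.34099825546533985
side cell 47 p2 [ 620.4 -119.2   36. ] p98 [ 624.6 -106.    54.5]
  front face: x [620.4 623.3] y -106.75 zmin 36.5
side frame 97 p2 [ 613.5 -125.    23.8] p98 [638.3 -99.2  29.8]
side legs 143 p2 [ 623.  -123.6   41.5] p98 [ 631.7 -100.3   79.5]
top cell 13 p2 [ 620.7 -120.2   36.9] p98 [ 622.5 -107.5   52.6]
top frame 58 p2 [ 614.5 -126.3   15.6] p98 [ 623.4 -101.8   30.7]
```

Call:
arm_command --increments '[[[0,0,-0.0004,0,0,0],[0,0,0,0,0,0],[0,0,0,0,0,0]]]'

```text
t: 17.75
position: [0.6294, -0.1141, 0.1014]
orientation: [[-1.0, -0.006, 0.0], [-0.006, 1.0, -0.0], [-0.0, -0.0, -1.0]]
wrist_force: [-1.1, 0.7, 1.8]
finger_gap: 0.339
```

Call:
arm_command --increments '[[[0,0,-0.0004,0,0,0],[0,0,0,0,0,0],[0,0,0,0,0,0]]]'

```text
t: 18.05
position: [0.6295, -0.1141, 0.1014]
orientation: [[-1.0, -0.007, 0.001], [-0.007, 1.0, -0.0], [-0.001, -0.0, -1.0]]
wrist_force: [-1.9, 0.9, 4.8]
finger_gap: 0.337
```

Call:
arm_command --increments '[[[0,0,-0.0004,0,0,0],[0,0,0,0,0,0],[0,0,0,0,0,0]]]'

```text
t: 18.35
position: [0.6296, -0.1142, 0.1013]
orientation: [[-1.0, -0.007, 0.001], [-0.007, 1.0, -0.0], [-0.001, -0.0, -1.0]]
wrist_force: [-1.9, 1.1, 5.5]
finger_gap: 0.34
```

Call:
arm_command --increments '[[[0,0,0.0008,0,0,0],[0,0,0,0,0,0],[0,0,0,0,0,0]]]'

```text
t: 18.65
position: [0.6294, -0.1142, 0.1013]
orientation: [[-1.0, -0.006, 0.001], [-0.006, 1.0, -0.0], [-0.001, -0.0, -1.0]]
wrist_force: [-1.8, -0.7, 3.9]
finger_gap: 0.339
```

Call:
arm_command --increments '[[[0,0,0,0,0,0],[0,0,0,0,0,0],[0,0,0,0,0,0],[0,0,0,0,0,0],[0,0,0,0,0,0]]]' --claw 0.08

```text
t: 19.15
position: [0.6292, -0.1141, 0.1008]
orientation: [[-1.0, -0.006, -0.0], [-0.006, 1.0, 0.0], [0.0, 0.0, -1.0]]
wrist_force: [0.1, -0.1, -0.4]
finger_gap: 0.463
```

```bash
python3 chk.py 11
```

```text
[ 0.62917281 -0.11407223  0.1007735 ] [-6.44275689e-03  9.99979240e-01  1.00291682e-04] [ 0.10935487 -0.05690618 -0.43474949] 0.46307223697282157
side cell 62 p2 [ 620.5 -126.3   35.2] p98 [ 627.  -103.5   54.5]
  front face: x [620.2 623.6] y -104.09 zmin 34.9
side frame 89 p2 [ 613.5 -126.8   23.2] p98 [638.  -98.9  30.1]
side legs 167 p2 [ 623.  -127.8   41.8] p98 [632.  -95.7  79.7]
top cell 14 p2 [ 620.7 -123.5   36.1] p98 [ 623.4 -106.6   52.1]
top frame 53 p2 [ 614.4 -125.7   14.4] p98 [ 623.  -101.8   30.9]
top legs 5 p2 [ 623.  -130.7   46. ] p98 [ 623.6 -100.5   50.1]
```

View pics/c11.png

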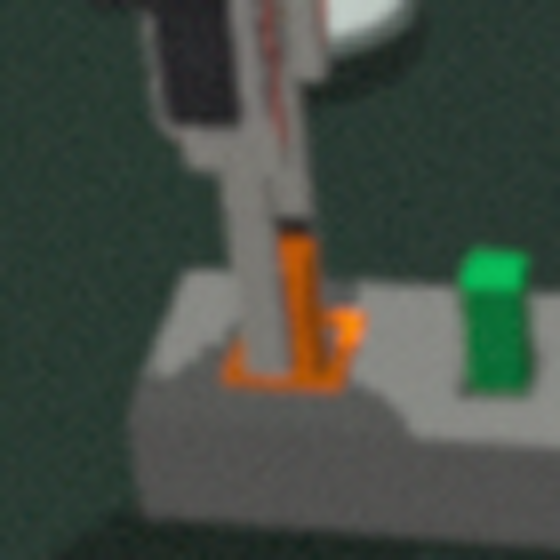

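Call:
arm_command --increments '[[[0,0,0.003,0,0,0],[0,0,0.005,0,0,0],[0,0,0.006,0,0,0],[0,0,0.008,0,0,0],[0,0,0.012,0,0,0],[0,0,0.014,0,0,0],[0,0,0.014,0,0,0],[0,0,0.014,0,0,0],[0,0,0.01,0,0,0],[0,0,0,0,0,0]]]'

```text
t: 20.25
position: [0.63, -0.1142, 0.1895]
orientation: [[-1.0, -0.006, 0.003], [-0.006, 1.0, -0.0], [-0.003, -0.0, -1.0]]
wrist_force: [0.0, -0.4, -1.3]
finger_gap: 0.461
```

Run:
```python
from h import *
o=get_obs(); print(o["position"],o["wrist_force"],o["finger_gap"])
for n in("side","top"):
    im,d=capture(n); C=cloud(n,d); H,S,V=cv2.split(cv2.cvtColor(im,cv2.COLOR_BGR2HSV))
    near=(abs(C[...,0]-.626)<.03)&(abs(C[...,1]+.113)<.03)&(H<25)&(S>110)&(d>0)
    q=C[near&(C[...,2]>.034)&(C[...,2]<.08)]*1000; print(n,len(q),np.round(np.percentile(q,[2,98],axis=0),1) if len(q) else "")
    t=q[q[:,2]>51.5]; print(" top face",len(t),np.round([t.min(0),t.max(0),t.mean(0)],1) if len(t) else "")
```

```text
[ 0.63003727 -0.11418473  0.18953601] [ 0.00649768 -0.37011008 -1.29711807] 0.46140309423378456
side 109 [[ 620.3 -117.7   34.9]
 [ 632.8 -105.4   54.9]]
 top face 36 [[ 620.3 -120.3   51.7]
 [ 633.1 -105.4   55.7]
 [ 626.6 -111.9   53.4]]
top 64 [[ 620.5 -120.1   37.4]
 [ 633.2 -109.3   56.5]]
 top face 49 [[ 620.5 -120.1   51.6]
 [ 633.2 -109.3   56.9]
 [ 627.2 -114.5   54.3]]
```

Call:
arm_command --increments '[[[-0.008,-0.012,0,0,0,-0.015],[-0.014,-0.022,0,0,0,-0.02],[-0.015,-0.024,0,0,0,-0.02],[-0.015,-0.024,0,0,0,-0.02],[-0.015,-0.024,0,0,0,-0.02],[-0.015,-0.024,0,0,0,-0.02],[-0.015,-0.024,0,0,0,-0.02],[-0.014,-0.024,0,0,0,-0.02],[-0.009,-0.016,0,0,0,-0.02],[-0.005,-0.008,0,0,0,-0.0056]]]'

```text
t: 21.35
position: [0.5027, -0.3176, 0.1863]
orientation: [[-0.984, 0.176, -0.001], [0.176, 0.984, 0.0], [0.001, 0.0, -1.0]]
wrist_force: [-0.2, -0.2, -0.4]
finger_gap: 0.461
```

Call:
arm_command --increments '[[[0,0,0,0,0,0],[0,0,0,0,0,0],[0,0,0,0,0,0],[0,0,0,0,0,0]]]'

```text
t: 21.75
position: [0.5047, -0.3154, 0.1869]
orientation: [[-0.985, 0.172, -0.0], [0.172, 0.985, 0.0], [0.0, 0.0, -1.0]]
wrist_force: [0.0, -0.5, -0.8]
finger_gap: 0.459
```

```bash
cat > tl.py <<'E'
from h import *
o=get_obs(); p=o["position"]; R=o["orientation"]; print(p,R[:,1],o["wrist_force"],o["finger_gap"])
for n in("side","top"):
    im,d=capture(n); C=cloud(n,d); H,S,V=cv2.split(cv2.cvtColor(im,cv2.COLOR_BGR2HSV))
    L=(C-p)@R   # tool axes
    near=(abs(L[...,0])<.02)&(abs(L[...,1])<.03)&(L[...,2]>.02)&(L[...,2]<.08)&(d>0)&(S<90)
    q=np.c_[L[near],C[near][:,2]]*1000
    for lo in range(20,80,10):
        s=q[(q[:,2]>=lo)&(q[:,2]<lo+10)]
        if len(s)>3: print(n,lo,len(s),"toolx",np.round(np.percentile(s[:,0],[3,97]),1),"tooly",np.round(np.percentile(s[:,1],[3,97]),1),"zmin",round(s[:,3].min(),1))
E
python3 tl.py
```

```text
[ 0.50467454 -0.31537857  0.1869374 ] [1.72152550e-01 9.85070276e-01 2.27107095e-04] [ 0.00270544 -0.45396536 -0.76718092] 0.4591253587784745
side 20 45 toolx [-2.5  6.7] tooly [-15.7  18.4] zmin 157.0
side 30 46 toolx [-2.1  6.5] tooly [-13.7  18.5] zmin 147.1
side 40 47 toolx [-2.4  6.1] tooly [-15.8  18. ] zmin 137.0
side 50 50 toolx [-2.5  6. ] tooly [-13.8  18.2] zmin 126.9
side 60 31 toolx [-2.3  6. ] tooly [-11.8  17.3] zmin 118.5
```

Call:
arm_command --increments '[[[0,-0.001,-0.012,0,0,0],[0,0,-0.016,0,0,0],[0,0,-0.014,0,0,0],[0,0,-0.01,0,0,0],[0,0,0,0,0,0]]]'

```text
t: 22.35
position: [0.5032, -0.3166, 0.1322]
orientation: [[-0.985, 0.173, -0.004], [0.173, 0.985, 0.002], [0.004, 0.001, -1.0]]
wrist_force: [-0.2, -0.6, -1.6]
finger_gap: 0.463
```

Call:
arm_command --increments '[[[0,0,-0.004,0,0,0],[0,0,-0.004,0,0,0],[0,0,-0.004,0,0,0],[0,0,-0.004,0,0,0],[0,0,-0.004,0,0,0],[0,0,-0.004,0,0,0],[0,0,0,0,0,0]]]'

```text
t: 23.05
position: [0.5039, -0.3169, 0.1102]
orientation: [[-0.985, 0.173, -0.001], [0.173, 0.985, 0.001], [0.001, 0.0, -1.0]]
wrist_force: [-0.2, -0.0, -0.4]
finger_gap: 0.458
```

Tips are ~7 mm into the pocket without force.

Call:
arm_command --increments '[[[0,0,-0.005,0,0,0],[0,0,-0.006,0,0,0],[0,0,-0.006,0,0,0],[0,0,-0.006,0,0,0],[0,0,-0.005,0,0,0],[0,0,-0.004,0,0,0],[0,0,0,0,0,0],[0,0,0,0,0,0]]]'

```text
t: 23.85
position: [0.5043, -0.3172, 0.0791]
orientation: [[-0.985, 0.173, -0.0], [0.173, 0.985, -0.0], [0.0, -0.0, -1.0]]
wrist_force: [-0.5, -1.0, -1.5]
finger_gap: 0.459
```

Call:
arm_command --increments '[[[0,0,-0.001,0,0,0],[0,0,-0.001,0,0,0],[0,0,-0.001,0,0,0],[0,0,0,0,0,0],[0,0,0,0,0,0]]]'

```text
t: 24.35
position: [0.5042, -0.3171, 0.076]
orientation: [[-0.985, 0.173, -0.0], [0.173, 0.985, 0.0], [0.0, 0.0, -1.0]]
wrist_force: [0.0, -0.0, -1.2]
finger_gap: 0.461
```

Call:
arm_command --increments '[[[0,0,-0.001,0,0,0],[0,0,-0.001,0,0,0],[0,0,0,0,0,0]]]'

```text
t: 24.65
position: [0.5041, -0.317, 0.0738]
orientation: [[-0.985, 0.173, -0.0], [0.173, 0.985, 0.0], [0.0, 0.0, -1.0]]
wrist_force: [0.3, -0.1, -1.6]
finger_gap: 0.461
```

Call:
arm_command --increments '[[[0,0,-0.0005,0,0,0],[0,0,-0.0005,0,0,0],[0,0,0,0,0,0]]]'

```text
t: 24.95
position: [0.5042, -0.3171, 0.073]
orientation: [[-0.985, 0.173, -0.0], [0.173, 0.985, 0.0], [0.0, 0.0, -1.0]]
wrist_force: [0.6, -0.5, -1.1]
finger_gap: 0.453
```

Close to the floor; continue to contact.

Call:
arm_command --increments '[[[0,0,-0.0005,0,0,0],[0,0,0,0,0,0],[0,0,0,0,0,0]]]'

```text
t: 25.25
position: [0.5042, -0.3171, 0.0725]
orientation: [[-0.985, 0.173, -0.0], [0.173, 0.985, 0.0], [0.0, 0.0, -1.0]]
wrist_force: [1.2, -0.0, -0.7]
finger_gap: 0.461
```

Call:
arm_command --increments '[[[0,0,-0.0005,0,0,0],[0,0,0,0,0,0],[0,0,0,0,0,0]]]'

```text
t: 25.55
position: [0.5043, -0.3171, 0.0721]
orientation: [[-0.985, 0.173, 0.0], [0.173, 0.985, 0.0], [-0.0, 0.0, -1.0]]
wrist_force: [0.4, -0.2, -0.9]
finger_gap: 0.459
```

Call:
arm_command --increments '[[[0,0,-0.0005,0,0,0],[0,0,0,0,0,0],[0,0,0,0,0,0],[0,0,0,0,0,0]]]' --claw -0.1

```text
t: 25.95
position: [0.5043, -0.3171, 0.0716]
orientation: [[-0.985, 0.173, 0.0], [0.173, 0.985, 0.0], [-0.0, 0.0, -1.0]]
wrist_force: [-0.6, -0.2, -0.0]
finger_gap: 0.552
```

Call:
arm_command --increments '[[[0,0,0,0,0,0],[0,0,0,0,0,0],[0,0,0,0,0,0],[0,0,0,0,0,0]]]' --claw -0.5

```text
t: 26.35
position: [0.5043, -0.3171, 0.0716]
orientation: [[-0.985, 0.173, 0.0], [0.173, 0.985, 0.0], [-0.0, 0.0, -1.0]]
wrist_force: [-0.1, -0.2, -0.3]
finger_gap: 0.749
```

Call:
arm_command --increments '[[[0,0,0.005,0,0,0],[0,0,0.01,0,0,0],[0,0,0.015,0,0,0],[0,0,0.02,0,0,0],[0,0,0.03,0,0,0],[0,0,0.03,0,0,0],[0,0,0.03,0,0,0],[0,0,0,0,0,0]]]'

```text
t: 27.15
position: [0.5057, -0.3184, 0.2191]
orientation: [[-0.985, 0.173, 0.009], [0.173, 0.985, -0.005], [-0.01, -0.003, -1.0]]
wrist_force: [0.2, 0.5, 0.5]
finger_gap: 0.752
```

Call:
arm_command --increments '[[[-0.03,0.03,0.02,0,0,0],[-0.03,0.04,0.02,0,0,0],[-0.02,0.04,0.01,0,0,0],[0,0.04,0,0,0,0],[0,0.02,0,0,0,0],[0,0,0,0,0,0],[0,0,0,0,0,0],[0,0,0,0,0,0]]]'

```text
t: 27.95
position: [0.4264, -0.1505, 0.2604]
orientation: [[-0.985, 0.174, 0.0], [0.174, 0.985, -0.0], [-0.0, -0.0, -1.0]]
wrist_force: [0.3, -0.4, -0.4]
finger_gap: 0.752
```

Run:
```python
from h import *
o=get_obs(); print(o["t"],o["position"],o["wrist_force"],o["finger_gap"])
for n in("side","top"):
    im,d=capture(n); cv2.imwrite(f"pics/{n}20.png",im); C=cloud(n,d); H,S,V=cv2.split(cv2.cvtColor(im,cv2.COLOR_BGR2HSV))
    p=C[(abs(C[...,0]-.503)<.04)&(abs(C[...,1]+.314)<.04)&(C[...,2]>.062)&(C[...,2]<.15)]
    for lo,hi in((.062,.1),(.1,.118),(.118,.15)):
        q=p[(p[:,2]>lo)&(p[:,2]<hi)]
        if len(q)>4: print(n,"tongs",lo,len(q),round(q[:,2].max(),4),cv2.minAreaRect((q[:,:2]*1000).astype(np.float32)))
    near=(abs(C[...,0]-.626)<.03)&(abs(C[...,1]+.113)<.03)&(H<25)&(S>110)&(d>0)&(C[...,2]>.051)&(C[...,2]<.08)
    q=C[near]*1000; print(n,"cell top",len(q),np.round([q.min(0),q.max(0),q.mean(0)],1) if len(q) else "")
    for th in ("jar","beaker","rack","tongs"):
        print(n,th,[(round(r["score"],2),np.round(r["box"],0).tolist()) for r in recognise(n,th)[:2]])
```

```text
27.95 [ 0.42638592 -0.15049252  0.26043139] [ 0.25701515 -0.40488829 -0.3706953 ] 0.7515202751355998
side tongs 0.062 284 0.1 ((503.83233642578125, -313.32904052734375), (46.17137145996094, 22.499723434448242), 80.1827163696289)
side tongs 0.1 169 0.1178 ((502.8256530761719, -314.88763427734375), (49.027652740478516, 21.805131912231445), 78.6701431274414)
side tongs 0.118 66 0.1255 ((502.4529724121094, -313.657958984375), (24.139877319335938, 13.562928199768066), 82.5522232055664)
side cell top 35 [[ 620.7 -118.7   51.1]
 [ 632.5 -106.3   55.6]
 [ 626.5 -112.4   53.3]]
side jar [(0.7, [392.0, 302.0, 26.0, 44.0])]
side beaker [(0.63, [256.0, 203.0, 28.0, 48.0])]
side rack [(0.89, [280.0, 277.0, 91.0, 37.0]), (0.26, [257.0, 390.0, 178.0, 181.0])]
side tongs [(0.94, [361.0, 168.0, 18.0, 55.0]), (0.84, [390.0, 200.0, 17.0, 61.0])]
top tongs 0.062 93 0.0999 ((503.6033630371094, -315.17572021484375), (40.095035552978516, 20.408227920532227), 80.1736831665039)
top tongs 0.1 121 0.118 ((502.7084045410156, -317.41436767578125), (44.042049407958984, 20.372360229492188), 79.30269622802734)
top tongs 0.118 170 0.1293 ((502.53045654296875, -317.2329406738281), (43.74721908569336, 18.7592716217041), 80.94896697998047)
top cell top 51 [[ 620.6 -120.1   51.1]
 [ 633.4 -109.3   57.6]
 [ 627.3 -114.7   54.5]]
top jar []
top beaker [(0.69, [414.0, 152.0, 39.0, 36.0]), (0.28, [165.0, 218.0, 136.0, 106.0])]
top rack [(0.66, [320.0, 199.0, 29.0, 82.0])]
top tongs [(0.82, [475.0, 308.0, 38.0, 30.0]), (0.76, [436.0, 241.0, 35.0, 16.0])]
```

Tongs top is at the same height (0.1255 / 0.129) and place as at the start, and the cell is home. Handing in.

```bash
python3 -c "
from rig import *
print(sign_off())"
```

```text
the job is handed in; nothing more can be done
None
```

The amber cell is home in the orange-framed socket and the tongs are back in their stand. I handed the job in at about 28 s of the 64 s allowed; `sign_off()` gives no verdict.

**What I did:** I gripped the tongs open at about 39 mm over the plates. In the well I squeezed with 22 N, which should press on the glass with roughly 10 N; that force is worked out from your spring figures, not measured. The cell came out past the clip with about 5 N of pull. I lowered it in sub-millimetre steps until it touched the socket floor at about 6 N, let go, and set the tongs back.

**Last checks:**
- **Cell:** its top is at about 54 mm, as expected when fully home. Sideways it is within about 1–2 mm of the frame centre.
- **Tongs:** in both cameras they are back at their starting height and upright. Sideways they are within about 1 mm of where they started.
- **Robot:** clear of everything, with the wrist force near zero.

**Disagreements and gaps:**
- The two cameras differ by 1–3 mm in y throughout, so I placed things by comparing positions within each camera's view.
- The top-camera detector missed the jar in the last check. The side camera still showed a jar and a beaker there. I saw no sign that either had moved, but I did not measure it.
- I had used up the picture views by then, so the final state was checked by numbers only.

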